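# Shut the torch gas in the bench valve case

### The job

On the jeweller's bench, use a fingertip to push the aluminium cover of the valve case along its guides, away from you, all the way back to its stop, so that the well with the two valve handles is open. Then push the red handle clockwise until it is fully shut, against its stop. Only push: do not lift the cover, leave the blue handle as it is and the jar, the wooden pusher and the screwdriver where they are, and leave the cover open.

Things in the scene. Friction and masses are not known exactly. Their poses are not given: they have to be found in the camera images.
- case: grey steel valve case, fixed, 318 mm (x) by 299 mm (y), rim 70 mm high. Origin on the bench below the well's centre; x points away from the robot along the cover's slide (yaw varies), z up. Guides 12 mm high run along both sides (|y| 139.5..149.5 mm), stops 10 mm high cross both ends (x -87.5..-80 and +222.5..+230 mm); nothing else of it rises above the rim.
- well_centre (a point): centre of the well's mouth, at rim height, 70 mm above the case's origin. The well spans case x -70..+65 mm, y -130..+130 mm, floor 6 mm above the bench. Behind it, case x +65..+222 mm is a flat deck at rim height where the cover parks.
- cover: loose aluminium plate, 150 (x) by 274 (y) by 5 mm, 0.28 to 0.56 kg, flat on the rim between the guides, 2.5 mm play each side; axes as the case's, origin at the centre of its underside. It starts over the well (centre at case x -4..+12 mm); against the far stop its centre is at case x +147.5 mm. Slides with a few newtons and stays where left.
- cover_bar (a point): middle of the top edge of the black push bar on the cover: an upright bar 10 mm thick (x), 100 mm long (y), standing 30 mm above the plate (top at 105 mm above the bench), centred at cover x = -45 mm, y = 0.
- red_valve: red valve: fixed brass body on a copper pipe along the case's x, in the well. Origin on the bench plane under the pipe's middle, axes as the case's. It sits at case y = -60 or +60 mm (varies; the other valve has the other place). This is the gas valve to shut.
- red_axis (a point): pivot of the red handle (vertical axis), at the height of the handle's top (60 mm above the bench), 25 mm from the valve's origin along its x. Brass below it: radius 16 mm up to 36 mm high, radius 10 mm up to 44 mm; elsewhere brass within 23 mm of it and pipe reach 35 and 31 mm high.
- red_handle (a joint): angle (rad) of the red lever handle: 0 = open, it lies along the pipe and points to the case's -x (towards the robot); grows clockwise from above; 1.571 = fully shut, at its hard stop, pointing to the case's +y. It starts between 0 and 0.4. Stays where it is left; turning takes about 0.13 N m.
- red_tip (a point): outer end of the red handle on its top face, 65 mm from the pivot. The red plastic sleeve covers it from 19 to 65 mm out, 12 mm wide, from 44 to 60 mm above the bench (top 10 mm below the rim); bare steel nearer the pivot. Free space below it down to the pipe.
- blue_valve: blue valve: fixed brass body on a copper pipe along the case's x, in the well. Origin on the bench plane under the pipe's middle, axes as the case's. It sits at case y = -60 or +60 mm (varies; the other valve has the other place). To be left alone.
- blue_axis (a point): pivot of the blue handle (vertical axis), at the height of the handle's top (60 mm above the bench), 25 mm from the valve's origin along its x. Brass below it: radius 16 mm up to 36 mm high, radius 10 mm up to 44 mm; elsewhere brass within 23 mm of it and pipe reach 35 and 31 mm high.
- blue_handle (a joint): angle (rad) of the blue lever handle: 0 = open, it lies along the pipe and points to the case's -x (towards the robot); grows clockwise from above; 1.571 = fully shut, at its hard stop, pointing to the case's +y. It starts between 0 and 0.25 and must be left so. Stays where it is left; turning takes about 0.13 N m.
- blue_tip (a point): outer end of the blue handle on its top face, 65 mm from the pivot. The blue plastic sleeve covers it from 19 to 65 mm out, 12 mm wide, from 44 to 60 mm above the bench (top 10 mm below the rim); bare steel nearer the pivot. Free space below it down to the pipe.
- jar: bystander: amber glass jar with a yellow lid, 52 mm across, 65 mm high, loose, standing beside the case; origin at the centre of its foot.
- pusher: bystander: turned light-wood pusher with a round foot 48 mm across, 80 mm high, loose, standing beside the case; origin at the centre of its foot.
- screwdriver: bystander: screwdriver, 150 mm long, loose, lying on the bench between robot and case, roughly along the case's y; its own x runs from handle to tip; origin about mid-length at the bench.

How it is judged:
On the way, in this order (a step that is already met when the one before it is completed fails the run):
1. the cover is pushed back on its guides and the well is open, the red handle not yet shut (x of cover in the frame of case above 0.13 m and value of joint red_handle below 0.7 rad), for 0.2 s.
2. the red handle is pushed fully shut (value of joint red_handle above 1.47 rad and x of cover in the frame of case above 0.125 m), for 0.2 s.
At the end, for the whole second after the job is handed in: The cover lies flat on the rim at rest, its centre more than 125 mm along the case's x (stop at 147.5 mm; it had to reach 130 mm before the red handle was shut); the red handle is within 0.1 rad of its shut stop (above 1.47 rad); the blue handle is still open (below 0.4 rad) (all of step 2 and z of cover in the frame of case between 0.064 and 0.076 m and angle between cover's own z axis and vertical below 0.05 rad and linear speed of cover below 0.01 m/s and value of joint blue_handle below 0.4 rad); the robot touches nothing.
It fails at once if the cover is lifted (more than 15 mm off the rim) or tipped (z of cover in the frame of case above 0.085 m or angle between cover's own z axis and vertical above 0.2 rad).
It fails at once if the blue handle is turned beyond 0.4 rad (value of joint blue_handle above 0.4 rad).
It fails at once if a bystander is moved more than 25 mm or tipped (distance of any of jar, pusher, screwdriver from where it was at the start of the episode above 0.025 m or angle between any of jar, pusher's own z axis and vertical above 0.5 rad).
It also fails if it takes over 45 s, if anything falls off the work surface, if the arm or the gripper's body presses on something with over 40 N, if the wrist force passes 120 N, or if a joint passes its speed limit or range.

### The arm

A 6-joint arm with a two-finger parallel gripper is mounted at the origin on the work surface. World frame = base frame: x ahead of the robot, y to its left, z up, the work surface at z = 0. Lengths are in m, angles in rad, forces in N, time in s.
With the tool pointing down it reaches from about 0.3 to 0.775 m from the base axis. Payload 14.6 kg.
Tool frame: the origin (TCP) lies on the mounting face of the last link; the fingertips stand 199 mm ahead of it and the grasp point (between the pads) lies 180 mm ahead of it; z points along the fingers, y is the line along which they close (so a half turn about z gives the same grasp; the last joint's range is limited). The gripper opens to 94 mm and grips with 3 to 60 N. Pads are 16 mm wide; open, the fingers measure 119 mm over their backs; the gripper's body (75 mm by 177 mm) begins 78 mm behind the grasp point.
Start: joints at [-1.38, 0.3, 1.521, -0, 1.321, -0.067], TCP at [0.14, -0.532, 0.405] pointing down, gripper open.
Joint ranges: [-3.03, 3.03], [-0.79, 2.21], [0.23, 2.52], [-1.04, 4.18], [0, 3.07], [-2.55, 2.55]. Speed limits (rad/s): [2.22, 2.22, 2.57, 3.14, 3.14, 3.14].

### API

Orientations are given as [roll, pitch, yaw] about the fixed x, y, z axes, in that order (R = Rz(yaw) Ry(pitch) Rx(roll)).
In Python, from station import get_obs, camera, hand_in gives the robot as it stands.
- The arm moves only by the tool apply_moves, never from a script. Its argument "increments" is a list of rows, each an object of numbers: "tx", "ty", "tz": the shift along the tool's x, y, z as a fraction of full scale; "ax", "ay", "az": the turn, a rotation vector about the tool's x, y, z as a fraction of full scale. In form: [{"tx": .., "ty": .., "tz": .., "ax": .., "ay": .., "az": ..}, ...]. A call has 1 to 12 rows; each row shifts and turns the commanded pose from where the row before left it, along the tool's axes as they then stand; what a row does not reach is not made up. Full scale, the value 1, is 30 mm for a shift and 5 degrees for a turn. A row lasts 1/8 s, in which the tool goes at most 62.5 mm and 10.7 degrees, less where a joint would pass 70% of its speed; a pose out of reach is approached as far as the arm can. A call with a number of a shift or a turn outside -1 to 1 is refused whole. A call with a gripper value outside its range is refused whole. "jaw" is the closure, from 0 (fully open) to 1 (shut), set as the call begins (left out, the last holds). The fingers move at their own pace and stop on an object; "force" is the grip in N (left out, the last holds). Time passes only in rows, so rows that do not move let the fingers close. It gives the time, the measured TCP pose, the force, the opening and the grip force at its end, in the units of the state.
- get_obs(): the state, without advancing time (a new reading comes with each control period).
- camera(name): name is "side" or "top"; returns a dict with "pixels" (400x640x3 uint8, red, green, blue), "camera_matrix" (3x3 intrinsics, pixels), "R" (3x3) and "t" (3): a world point X has camera coordinates R X + t. Camera axes: x right, y down, z forward; pixel columns grow to the right and rows downward; lengths in m; the calibration is good to about 2 mm. A picture is of the moment at which its call begins. There is no depth.
- hand_in(): hands the job in; it is judged then, once.
The state is a dict: "time_s": time; "qpos": joint angles; "joint_vel": joint speeds; "tau": joint torques, N m; "ee_pos": TCP position; "eef_rot": TCP orientation; "force": force on the tool from outside, world axes, zero at the start; "moment": the same for the moment, N m; "grip_width": finger opening in m; "grip_force": force on a finger pad.
Only numpy, scipy, OpenCV 4.12 (cv2) and the standard library are available. Lean on these libraries where they do the work, as an engineer would, in place of code of your own. Each camera call takes 0.05 s, during which the arm holds its last target. There are 200 camera calls.

## Working session

There is one attempt and no reset: what is moved stays moved. The work goes in short steps, Python scripts to look and compute and a tool call to move; the robot and the scene stay as the last step left them, time stands still between calls to the robot, and variables do not carry over. Pictures are saved under pics/ and viewed, at most 10 in all, crops included, and the job is handed in when it is done.

Besides the shell and the picture viewer there is one more tool, called after "Request:" by a JSON object that holds its "api" and its "payload". apply_moves: Moves the arm, as the interface text tells. Its arguments: {"type":"object","properties":{"increments":{"type":"array"},"jaw":{"type":"number"},"force":{"type":"number"}},"required":["increments"]}

```bash
mkdir -p pics
cat > h.py <<'E'
import numpy as np, cv2
from station import get_obs, camera, hand_in
def snap(n,f):
    c=camera(n); cv2.imwrite(f'pics/{f}.png',c['pixels'][:,:,::-1]); np.savez(f'pics/{f}.npz',**c); return c
def load(f): return np.load(f'pics/{f}.npz')
def onplane(c,uv,z):
    K,R,t=c['camera_matrix'],c['R'],c['t']
    d=R.T@np.linalg.solve(K,[uv[0],uv[1],1]); o=-R.T@t
    return o+d*(z-o[2])/d[2]
def proj(c,X):
    p=c['camera_matrix']@(c['R']@np.array(X)+c['t']); return p[:2]/p[2]
def tri(cs,uvs):
    A=[];b=[]
    for c,uv in zip(cs,uvs):
        P=c['camera_matrix']@np.c_[c['R'],c['t']]
        for i in (0,1):
            r=uv[i]*P[2]-P[i]; A.append(r[:3]); b.append(-r[3])
    return np.linalg.lstsq(np.array(A),np.array(b),rcond=None)[0]
E
python3 - <<'E'
from h import *
for n in('top','side'):
    c=snap(n,n+'0'); print(n,(-c['R'].T@c['t']).round(3),c['R'].round(2).tolist())
o=get_obs();print(o['time_s'],o['ee_pos'],o['eef_rot'],o['force'],o['grip_width'])
E
```

```text
top [ 3.530e-01 -1.000e-03  1.087e+00] [[0.06, -1.0, 0.0], [-0.97, -0.06, -0.22], [0.22, 0.01, -0.98]]
side [ 0.473 -0.647  0.921] [[0.99, -0.13, 0.01], [-0.09, -0.76, -0.64], [0.09, 0.63, -0.77]]
0.1 [ 0.14021715 -0.531799    0.40415143] [-3.14053051e+00 -6.21777649e-05  2.57779230e-01] [-0.88020171  0.21927019  0.04606282] 0.09390428704547528
```

View pics/top0.png

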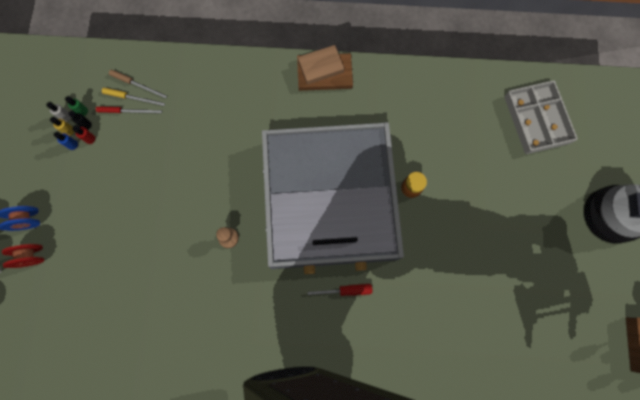

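View pics/side0.png

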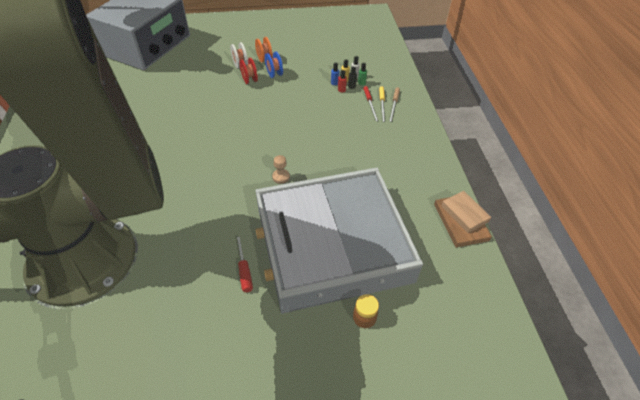

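The top view shows the case with corners near (264,130), (388,125), (401,258) and (270,265). The bar runs about (314,241) to (357,239), the jar is at (414,184), the pusher at (227,238) and the screwdriver at (340,291). I'll enlarge both views to read these more closely.

Run:
```python
from h import *
a=cv2.imread('pics/top0.png')[110:310,200:440]; b=cv2.imread('pics/side0.png')[150:350,220:440]
A=cv2.resize(a,None,fx=3.3,fy=3.0,interpolation=cv2.INTER_CUBIC)
A=cv2.resize(a,(720,600),interpolation=cv2.INTER_CUBIC); B=cv2.resize(b,(660,600),interpolation=cv2.INTER_CUBIC)
cv2.imwrite('pics/ta.png',A*1); cv2.imwrite('pics/sb.png',B)
```

```text
(no output)
```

View pics/ta.png

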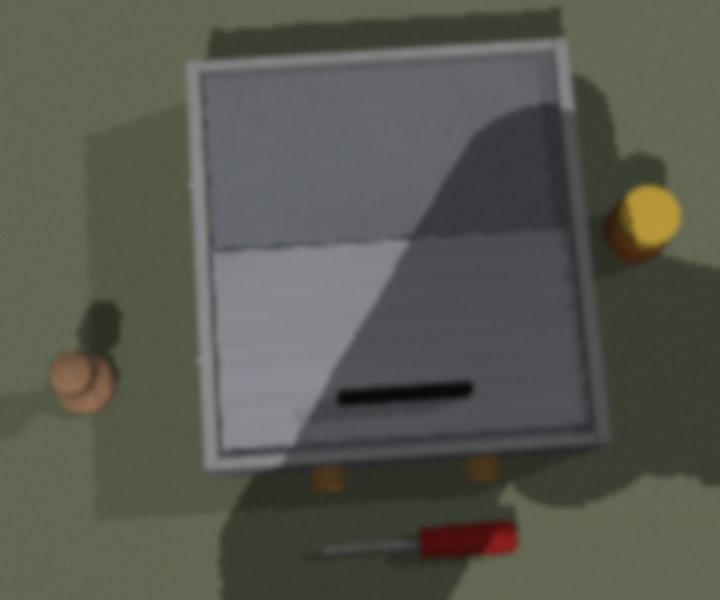

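View pics/sb.png

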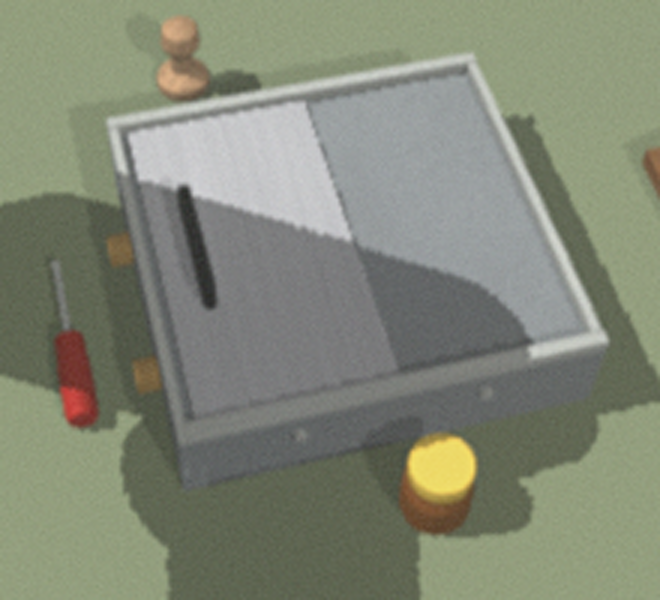

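The enlarged crops (3x) give these readings:
- **Top corners:** FL (187,62), FR (566,39), NR (609,442), NL (206,472).
- **Side corners:** NL (108,120), FL (473,56), FR (607,340), NR (183,435).
- **Bar:** top view (338,396) to (472,386), side view (184,188) to (210,303).

Run:
```python
from h import *
from scipy.optimize import least_squares
T,S=load('top0'),load('side0')
tp=lambda u:(u[0]/3+200,u[1]/3+110); sp=lambda u:(u[0]/3+220,u[1]/3+150)
t=[(187,62),(566,39),(609,442),(206,472),(338,396),(472,386)]
s=[(473,56),(607,340),(183,435),(108,120),(184,188),(210,303)]
for n,a,b in zip('FL FR NR NL barL barR'.split(),t,s): print(n,tri([T,S],[tp(a),sp(b)]).round(4))
L=[(230,149.5),(230,-149.5),(-88,-149.5),(-88,149.5)]
def W(p,x,y,z): c,sn=np.cos(p[2]),np.sin(p[2]); return [p[0]+c*x-sn*y,p[1]+sn*x+c*y,z]
def res(p):
    r=[]
    for (x,y),a,b in zip(L,t,s):
        X=W(p,x/1e3,y/1e3,.081); r+=list(proj(T,X)-tp(a))+list(proj(S,X)-sp(b))
    return r
f=least_squares(res,[.45,0,0]);p=f.x;print(p,np.round(f.fun,1))
for z,nm in((.105,'bar'),):
    for a,b in zip(t[4:],s[4:]):
        for c,u in((T,tp(a)),(S,sp(b))):
            X=onplane(c,u,z)[:2]-p[:2]; c_,s_=np.cos(p[2]),np.sin(p[2]); print(nm,(c_*X[0]+s_*X[1]).round(4),(-s_*X[0]+c_*X[1]).round(4))
for n,u in(('scr handle',tp((517,540))),('scr tip',tp((310,552)))):
    X=onplane(T,u,.01)[:2];print(n,X.round(3))
print('jar',onplane(T,tp((650,216)),.065),'pusher',onplane(T,tp((72,375)),.08))
```

```text
FL [0.7379 0.1386 0.0767]
FR [ 0.7724 -0.1576  0.0831]
NR [ 0.461  -0.196   0.0807]
NL [0.4216 0.0985 0.0796]
barL [0.4793 0.0049 0.0993]
barR [ 0.4922 -0.0937  0.0863]
[ 0.5277985  -0.03825991  0.12678294] [-0.5 -0.8 -0.5 -1.1 -0.2 -1.2  0.3  0.6  0.6 -0.7 -2.2  1.1 -0.3 -1.2
 -1.1 -0.2]
bar -0.0448 0.0489
bar -0.0419 0.0446
bar -0.0442 -0.0484
bar -0.0448 -0.0628
scr handle [ 0.385 -0.14 ]
scr tip [0.367 0.02 ]
jar [ 0.6361308  -0.22869307  0.065     ] pusher [0.4845846  0.20308948 0.08      ]
```

Request:
{"api": "apply_moves", "payload": {"increments": [{"az":0.75},{"az":0.75},{"tx":0.8,"ty":-0.98},{"tx":0.8,"ty":-0.98},{"tx":0.8,"ty":-0.98},{"tx":0.8,"ty":-0.98},{"tx":0.8,"ty":-0.98},{"tx":0.8,"ty":-0.98},{"tx":0.8,"ty":-0.98},{"tx":0.8,"ty":-0.98},{"tx":0.8,"ty":-0.98},{"tx":0.8,"ty":-0.98}], "jaw": 1}}

```text
schema error: expected keys tx, ty, tz, ax, ay, az
```

Request:
{"api": "apply_moves", "payload": {"increments": [{"tx":0,"ty":0,"tz":0,"ax":0,"ay":0,"az":0.75},{"tx":0,"ty":0,"tz":0,"ax":0,"ay":0,"az":0.75},{"tx":0.8,"ty":-0.98,"tz":0,"ax":0,"ay":0,"az":0},{"tx":0.8,"ty":-0.98,"tz":0,"ax":0,"ay":0,"az":0},{"tx":0.8,"ty":-0.98,"tz":0,"ax":0,"ay":0,"az":0},{"tx":0.8,"ty":-0.98,"tz":0,"ax":0,"ay":0,"az":0},{"tx":0.8,"ty":-0.98,"tz":0,"ax":0,"ay":0,"az":0},{"tx":0.8,"ty":-0.98,"tz":0,"ax":0,"ay":0,"az":0},{"tx":0.8,"ty":-0.98,"tz":0,"ax":0,"ay":0,"az":0},{"tx":0.8,"ty":-0.98,"tz":0,"ax":0,"ay":0,"az":0},{"tx":0.8,"ty":-0.98,"tz":0,"ax":0,"ay":0,"az":0},{"tx":0.8,"ty":-0.98,"tz":0,"ax":0,"ay":0,"az":0}], "jaw": 1, "force": 20}}

```text
time_s: 1.6
ee_pos: [0.3415, -0.2086, 0.4045]
eef_rot: [-3.141, 0.0, 0.127]
force: [-0.1, -1.2, 0.2]
grip_width: 0.0004
grip_force: 0.0
```

Request:
{"api": "apply_moves", "payload": {"increments": [{"tx":0.81,"ty":-0.97,"tz":0,"ax":0,"ay":0,"az":0},{"tx":0.81,"ty":-0.97,"tz":0,"ax":0,"ay":0,"az":0},{"tx":0.81,"ty":-0.97,"tz":0,"ax":0,"ay":0,"az":0},{"tx":0.81,"ty":-0.97,"tz":0,"ax":0,"ay":0,"az":0},{"tx":0.81,"ty":-0.97,"tz":0,"ax":0,"ay":0,"az":0},{"tx":0,"ty":0,"tz":0.98,"ax":0,"ay":0,"az":0},{"tx":0,"ty":0,"tz":0.98,"ax":0,"ay":0,"az":0},{"tx":0,"ty":0,"tz":0.98,"ax":0,"ay":0,"az":0},{"tx":0,"ty":0,"tz":0.95,"ax":0,"ay":0,"az":0},{"tx":0,"ty":0,"tz":0,"ax":0,"ay":0,"az":0}]}}

```text
time_s: 2.85
ee_pos: [0.4428, -0.05, 0.2865]
eef_rot: [-3.14, 0.004, 0.127]
force: [0.8, -0.2, -0.3]
grip_width: 0.0004
grip_force: 0.0
```

Run:
```python
from h import *
snap('top','t1');snap('side','s1')
a=cv2.imread('pics/t1.png')[110:310,240:440]; b=cv2.imread('pics/s1.png')[120:320,220:420]
cv2.imwrite('pics/c1.png',cv2.resize(np.hstack([a,b]),(800,400),interpolation=cv2.INTER_CUBIC))
```

```text
(no output)
```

View pics/c1.png

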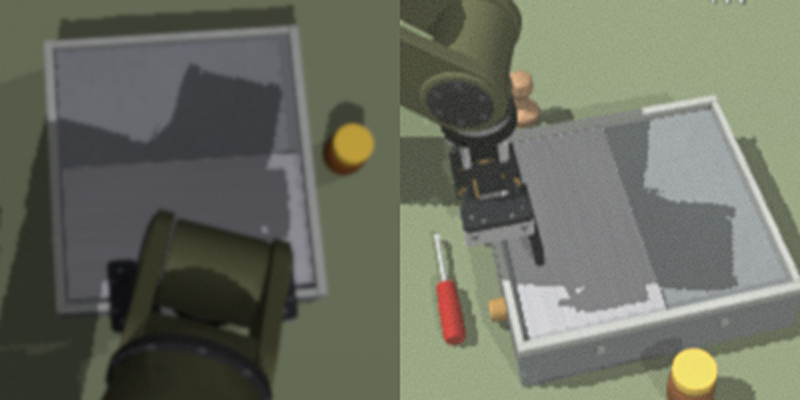

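The fingertip is behind the bar, inside the near stop, with the bar visible at about (540,245) in the right half. Next is the push.

Request:
{"api": "apply_moves", "payload": {"increments": [{"tx":0.7,"ty":0,"tz":0,"ax":0,"ay":0,"az":0},{"tx":0.3,"ty":0,"tz":0,"ax":0,"ay":0,"az":0},{"tx":0.45,"ty":0,"tz":0,"ax":0,"ay":0,"az":0},{"tx":0.45,"ty":0,"tz":0,"ax":0,"ay":0,"az":0},{"tx":0.45,"ty":0,"tz":0,"ax":0,"ay":0,"az":0},{"tx":0.45,"ty":0,"tz":0,"ax":0,"ay":0,"az":0},{"tx":0.45,"ty":0,"tz":0,"ax":0,"ay":0,"az":0},{"tx":0.45,"ty":0,"tz":0,"ax":0,"ay":0,"az":0},{"tx":0.45,"ty":0,"tz":0,"ax":0,"ay":0,"az":0},{"tx":0.45,"ty":0,"tz":0,"ax":0,"ay":0,"az":0},{"tx":0.4,"ty":0,"tz":0,"ax":0,"ay":0,"az":0}]}}

```text
time_s: 4.32
ee_pos: [0.5924, -0.0311, 0.2885]
eef_rot: [3.142, 0.0, 0.127]
force: [-4.4, -0.9, 4.0]
grip_width: 0.0005
grip_force: 2.5
```

Request:
{"api": "apply_moves", "payload": {"increments": [{"tx":0.2,"ty":0,"tz":0,"ax":0,"ay":0,"az":0},{"tx":0.2,"ty":0,"tz":0,"ax":0,"ay":0,"az":0},{"tx":0.2,"ty":0,"tz":0,"ax":0,"ay":0,"az":0},{"tx":0.1,"ty":0,"tz":0,"ax":0,"ay":0,"az":0},{"tx":0,"ty":0,"tz":0,"ax":0,"ay":0,"az":0}]}}

```text
time_s: 4.95
ee_pos: [0.613, -0.0284, 0.2878]
eef_rot: [-3.142, -0.001, 0.127]
force: [-0.3, -0.1, 0.0]
grip_width: 0.0005
grip_force: 0.0
```

Request:
{"api": "apply_moves", "payload": {"increments": [{"tx":0.07,"ty":0,"tz":0,"ax":0,"ay":0,"az":0},{"tx":0.07,"ty":0,"tz":0,"ax":0,"ay":0,"az":0},{"tx":0.07,"ty":0,"tz":0,"ax":0,"ay":0,"az":0}]}}

```text
time_s: 5.32
ee_pos: [0.6178, -0.0278, 0.2878]
eef_rot: [-3.141, 0.009, 0.127]
force: [-39.4, -3.3, 22.4]
grip_width: 0.0003
grip_force: 19.8
```

The cover is against its stop: 39 N, at case x ≈ 0.090 as predicted. I'll retreat and clear the view.

Request:
{"api": "apply_moves", "payload": {"increments": [{"tx":-0.5,"ty":0,"tz":0,"ax":0,"ay":0,"az":0},{"tx":-0.3,"ty":0,"tz":-1,"ax":0,"ay":0,"az":0},{"tx":-0.3,"ty":0,"tz":-1,"ax":0,"ay":0,"az":0},{"tx":-0.3,"ty":-1,"tz":-1,"ax":0,"ay":0,"az":0},{"tx":-0.6,"ty":-1,"tz":0,"ax":0,"ay":0,"az":0},{"tx":-0.6,"ty":-1,"tz":0,"ax":0,"ay":0,"az":0},{"tx":-0.6,"ty":-1,"tz":0,"ax":0,"ay":0,"az":0},{"tx":-0.6,"ty":-1,"tz":0,"ax":0,"ay":0,"az":0},{"tx":-0.6,"ty":-1,"tz":0,"ax":0,"ay":0,"az":0},{"tx":-0.6,"ty":-1,"tz":0,"ax":0,"ay":0,"az":0},{"tx":-0.6,"ty":-1,"tz":0,"ax":0,"ay":0,"az":0},{"tx":-0.6,"ty":-1,"tz":0,"ax":0,"ay":0,"az":0}]}}

```text
time_s: 6.82
ee_pos: [0.3997, 0.2175, 0.3782]
eef_rot: [-3.141, -0.001, 0.127]
force: [-0.0, -0.3, 0.4]
grip_width: 0.0003
grip_force: 0.0
```

Request:
{"api": "apply_moves", "payload": {"increments": [{"tx":0,"ty":-1,"tz":0,"ax":0,"ay":0,"az":0},{"tx":0,"ty":-1,"tz":0,"ax":0,"ay":0,"az":0},{"tx":0,"ty":0,"tz":0,"ax":0,"ay":0,"az":0}]}}

```text
time_s: 7.2
ee_pos: [0.3925, 0.2774, 0.3779]
eef_rot: [-3.141, -0.001, 0.129]
force: [-0.5, 0.1, -0.4]
grip_width: 0.0008
grip_force: 0.0
```

Run:
```python
from h import *
snap('top','t2');snap('side','s2')
a=cv2.imread('pics/t2.png')[110:290,240:420]; b=cv2.imread('pics/s2.png')[150:330,230:410]
R=lambda i:cv2.resize(i,(400,400),interpolation=cv2.INTER_CUBIC)
a=cv2.imread('pics/t2.png')[165:275,255:405]; b=cv2.imread('pics/s2.png')[165:315,250:360]
cv2.imwrite('pics/c2.png',np.vstack([cv2.resize(a,(800,587),interpolation=cv2.INTER_CUBIC)]))
cv2.imwrite('pics/c3.png',cv2.resize(b,(440,600),interpolation=cv2.INTER_CUBIC))
```

```text
(no output)
```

View pics/c2.png

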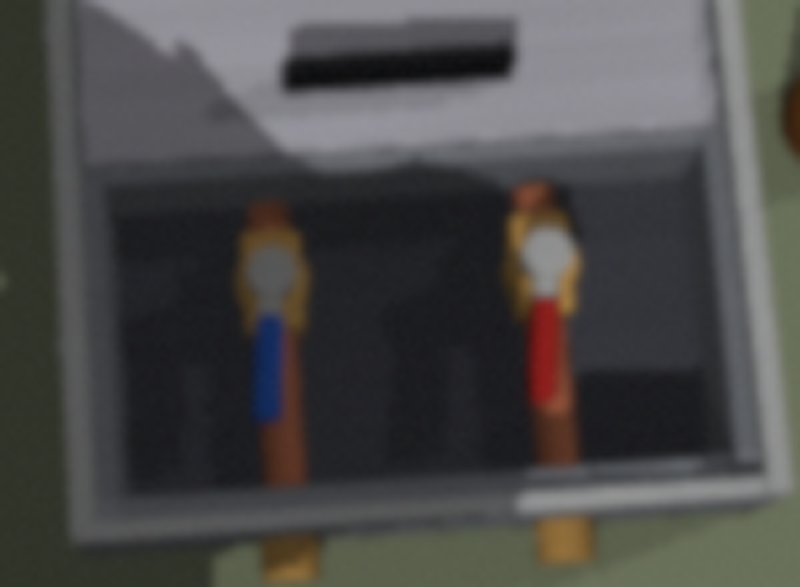

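View pics/c3.png

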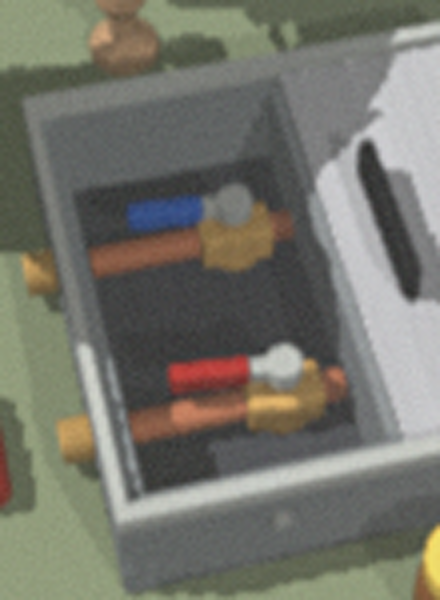

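The cover is open. Red is on the right (case -y):
- **Red, top crop:** pivot (547,248), tip (543,404).
- **Red, side crop:** pivot (286,366), tip (171,378).
- **Blue, top crop:** pivot (270,268), tip (267,420).

Run:
```python
from h import *
T,S=load('t2'),load('s2')
tp=lambda u:(u[0]*150/800+255,u[1]*110/587+165); sp=lambda u:(u[0]/4+250,u[1]/4+165)
p=np.array([.5278,-.0383]);c,s=np.cos(.127),np.sin(.127);M=np.array([[c,s],[-s,c]])
for n,a,b in(('piv',(547,248),(286,366)),('tip',(543,404),(171,378)),('bpiv',(270,268),(234,204)),('btip',(267,420),(129,215))):
    X=tri([T,S],[tp(a),sp(b)]);print(n,X.round(4),'case',(M@(X[:2]-p)).round(4),(M@(onplane(T,tp(a),.06)[:2]-p)).round(4),(M@(onplane(S,sp(b),.06)[:2]-p)).round(4))
```

```text
piv [ 0.5614 -0.0949  0.0528] case [ 0.0261 -0.0604] [ 0.0242 -0.0595] [ 0.0254 -0.0648]
tip [ 0.4946 -0.0955  0.0528] case [-0.0402 -0.0525] [-0.0431 -0.0517] [-0.0389 -0.0569]
bpiv [0.5455 0.0248 0.0518] case [0.0256 0.0604] [0.0237 0.0604] [0.0244 0.0542]
btip [0.4803 0.0222 0.0535] case [-0.0394  0.0661] [-0.0418  0.066 ] [-0.0386  0.0613]
```

Request:
{"api": "apply_moves", "payload": {"increments": [{"tx":0.17,"ty":1,"tz":0,"ax":0,"ay":0,"az":0},{"tx":0.17,"ty":1,"tz":0,"ax":0,"ay":0,"az":0},{"tx":0.17,"ty":1,"tz":0,"ax":0,"ay":0,"az":0},{"tx":0.17,"ty":1,"tz":0,"ax":0,"ay":0,"az":0},{"tx":0.17,"ty":1,"tz":0,"ax":0,"ay":0,"az":0},{"tx":0.17,"ty":1,"tz":0,"ax":0,"ay":0,"az":0},{"tx":0.17,"ty":1,"tz":0,"ax":0,"ay":0,"az":0},{"tx":0.17,"ty":1,"tz":0,"ax":0,"ay":0,"az":0},{"tx":0.17,"ty":1,"tz":0,"ax":0,"ay":0,"az":0},{"tx":0.17,"ty":1,"tz":0,"ax":0,"ay":0,"az":0},{"tx":0.17,"ty":1,"tz":0,"ax":0,"ay":0,"az":0},{"tx":0.17,"ty":1,"tz":0,"ax":0,"ay":0,"az":0}]}}

```text
time_s: 8.8
ee_pos: [0.4989, -0.0751, 0.3781]
eef_rot: [3.141, -0.0, 0.126]
force: [0.4, 0.5, 0.3]
grip_width: 0.0006
grip_force: 0.0
```

Request:
{"api": "apply_moves", "payload": {"increments": [{"tx":0,"ty":1,"tz":0,"ax":0,"ay":0,"az":0},{"tx":0,"ty":1,"tz":0,"ax":0,"ay":0,"az":0},{"tx":0,"ty":0.24,"tz":0.5,"ax":0,"ay":0,"az":0},{"tx":0,"ty":0,"tz":1,"ax":0,"ay":0,"az":0},{"tx":0,"ty":0,"tz":0,"ax":0,"ay":0,"az":0},{"tx":0,"ty":0,"tz":0,"ax":0,"ay":0,"az":0}]}}

```text
time_s: 9.55
ee_pos: [0.5076, -0.1397, 0.3337]
eef_rot: [3.141, -0.001, 0.127]
force: [0.1, 0.1, 0.7]
grip_width: 0.0004
grip_force: 0.0
```

Run:
```python
from h import *
e=get_obs()['ee_pos'];p=np.array([.5278,-.0383]);c,s=np.cos(.127),np.sin(.127);M=np.array([[c,s],[-s,c]])
print((M@(e[:2]-p)).round(4),e[2]-.199)
S=snap('side','s3')
b=cv2.imread('pics/s3.png')[165:315,250:400]
cv2.imwrite('pics/c4.png',cv2.resize(b,(600,600),interpolation=cv2.INTER_CUBIC))
# corner path
th=np.arange(0,11)*np.pi/20; r=.05
C=np.c_[.025-r*np.cos(th)-.006*np.sin(th)-.008,-.06+r*np.sin(th)-.006*np.cos(th)-.0125]
print(C.round(4).tolist()); d=np.diff(C,axis=0)/.03; print((d*[1,-1]).round(2).tolist())
```

```text
[-0.0329 -0.098 ] 0.13468069134859045
[[-0.033, -0.0785], [-0.0333, -0.0706], [-0.0324, -0.0628], [-0.0303, -0.0551], [-0.027, -0.048], [-0.0226, -0.0414], [-0.0172, -0.0356], [-0.011, -0.0307], [-0.0042, -0.0268], [0.0033, -0.0241], [0.011, -0.0225]]
[[-0.01, -0.26], [0.03, -0.26], [0.07, -0.25], [0.11, -0.24], [0.15, -0.22], [0.18, -0.19], [0.21, -0.16], [0.23, -0.13], [0.25, -0.09], [0.26, -0.05]]
```

View pics/c4.png

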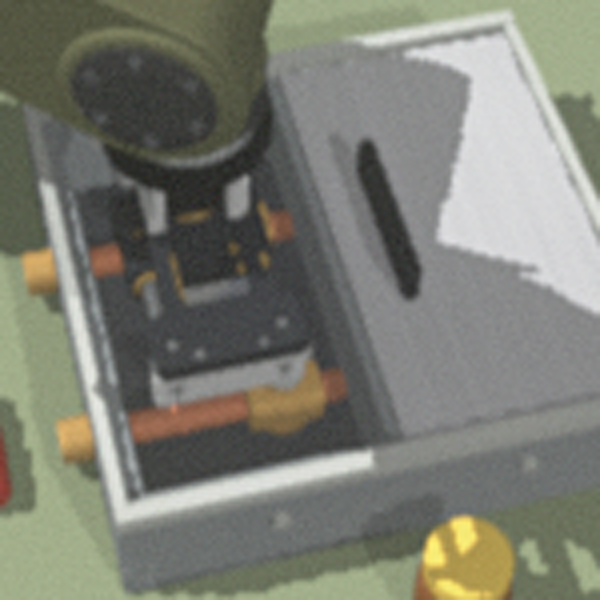

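The gripper body hides the fingertip at about (230,380), just on the near side of the red handle. The computed clearance is about 20 mm to the handle and 20 mm to the wall. I'll descend.

Request:
{"api": "apply_moves", "payload": {"increments": [{"tx":0,"ty":0,"tz":0.8,"ax":0,"ay":0,"az":0},{"tx":0,"ty":0,"tz":0.8,"ax":0,"ay":0,"az":0},{"tx":0,"ty":0,"tz":0.7,"ax":0,"ay":0,"az":0},{"tx":0,"ty":0,"tz":0.56,"ax":0,"ay":0,"az":0},{"tx":0,"ty":0,"tz":0,"ax":0,"ay":0,"az":0}]}}

```text
time_s: 10.22
ee_pos: [0.5076, -0.1398, 0.2468]
eef_rot: [-3.141, 0.001, 0.127]
force: [1.2, 0.5, 0.3]
grip_width: 0.0005
grip_force: 0.0
```

Request:
{"api": "apply_moves", "payload": {"increments": [{"tx":0,"ty":-0.35,"tz":0,"ax":0,"ay":0,"az":0},{"tx":0,"ty":-0.3,"tz":0,"ax":0,"ay":0,"az":0},{"tx":-0.01,"ty":-0.26,"tz":0,"ax":0,"ay":0,"az":0},{"tx":0.03,"ty":-0.26,"tz":0,"ax":0,"ay":0,"az":0},{"tx":0.07,"ty":-0.25,"tz":0,"ax":0,"ay":0,"az":0},{"tx":0.11,"ty":-0.24,"tz":0,"ax":0,"ay":0,"az":0},{"tx":0.15,"ty":-0.22,"tz":0,"ax":0,"ay":0,"az":0},{"tx":0.18,"ty":-0.19,"tz":0,"ax":0,"ay":0,"az":0},{"tx":0.21,"ty":-0.16,"tz":0,"ax":0,"ay":0,"az":0},{"tx":0.23,"ty":-0.13,"tz":0,"ax":0,"ay":0,"az":0}]}}

```text
time_s: 11.48
ee_pos: [0.5278, -0.0655, 0.247]
eef_rot: [-3.141, 0.001, 0.127]
force: [-3.6, -0.8, 2.0]
grip_width: 0.0004
grip_force: 1.7
```

Request:
{"api": "apply_moves", "payload": {"increments": [{"tx":0.25,"ty":-0.09,"tz":0,"ax":0,"ay":0,"az":0},{"tx":0.2,"ty":-0.05,"tz":0,"ax":0,"ay":0,"az":0},{"tx":0,"ty":0,"tz":0,"ax":0,"ay":0,"az":0}]}}

```text
time_s: 11.85
ee_pos: [0.5407, -0.06, 0.247]
eef_rot: [-3.142, -0.0, 0.127]
force: [-1.1, -0.3, -0.2]
grip_width: 0.0005
grip_force: 0.4
```

Now 2 mm steps until the stop gives a force.

Request:
{"api": "apply_moves", "payload": {"increments": [{"tx":0.07,"ty":0,"tz":0,"ax":0,"ay":0,"az":0},{"tx":0.07,"ty":0,"tz":0,"ax":0,"ay":0,"az":0}]}}

```text
time_s: 12.1
ee_pos: [0.5432, -0.0598, 0.2468]
eef_rot: [-3.14, 0.008, 0.127]
force: [-35.3, -3.5, 23.0]
grip_width: 0.0004
grip_force: 17.5
```

The stop is reached: 35 N at case x ≈ 0.0126, against an expected 0.011. I'll back off, lift clear and check.

Request:
{"api": "apply_moves", "payload": {"increments": [{"tx":-0.5,"ty":0,"tz":0,"ax":0,"ay":0,"az":0},{"tx":0,"ty":0,"tz":-1,"ax":0,"ay":0,"az":0},{"tx":0,"ty":0,"tz":-1,"ax":0,"ay":0,"az":0},{"tx":0,"ty":0,"tz":-1,"ax":0,"ay":0,"az":0},{"tx":0,"ty":0,"tz":-1,"ax":0,"ay":0,"az":0},{"tx":-0.5,"ty":-1,"tz":0,"ax":0,"ay":0,"az":0},{"tx":-0.5,"ty":-1,"tz":0,"ax":0,"ay":0,"az":0},{"tx":-0.5,"ty":-1,"tz":0,"ax":0,"ay":0,"az":0},{"tx":-0.5,"ty":-1,"tz":0,"ax":0,"ay":0,"az":0},{"tx":-0.5,"ty":-1,"tz":0,"ax":0,"ay":0,"az":0},{"tx":-0.5,"ty":-1,"tz":0,"ax":0,"ay":0,"az":0},{"tx":-0.5,"ty":-1,"tz":0,"ax":0,"ay":0,"az":0}]}}

```text
time_s: 13.6
ee_pos: [0.3984, 0.1344, 0.3674]
eef_rot: [-3.141, -0.002, 0.127]
force: [0.1, 0.2, 1.0]
grip_width: 0.0003
grip_force: 0.0
```

Request:
{"api": "apply_moves", "payload": {"increments": [{"tx":-0.5,"ty":-1,"tz":0,"ax":0,"ay":0,"az":0},{"tx":-0.5,"ty":-1,"tz":0,"ax":0,"ay":0,"az":0},{"tx":0,"ty":-1,"tz":0,"ax":0,"ay":0,"az":0},{"tx":0,"ty":0,"tz":0,"ax":0,"ay":0,"az":0},{"tx":0,"ty":0,"tz":0,"ax":0,"ay":0,"az":0}]}}

```text
time_s: 14.22
ee_pos: [0.3579, 0.2188, 0.3672]
eef_rot: [-3.142, -0.0, 0.127]
force: [0.6, 0.9, 0.3]
grip_width: 0.0008
grip_force: 0.0
```

Run:
```python
from h import *
snap('top','t5')
a=cv2.imread('pics/t5.png')[100:310,200:440]
cv2.imwrite('pics/c5.png',cv2.resize(a,(685,600),interpolation=cv2.INTER_CUBIC))
```

```text
(no output)
```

View pics/c5.png

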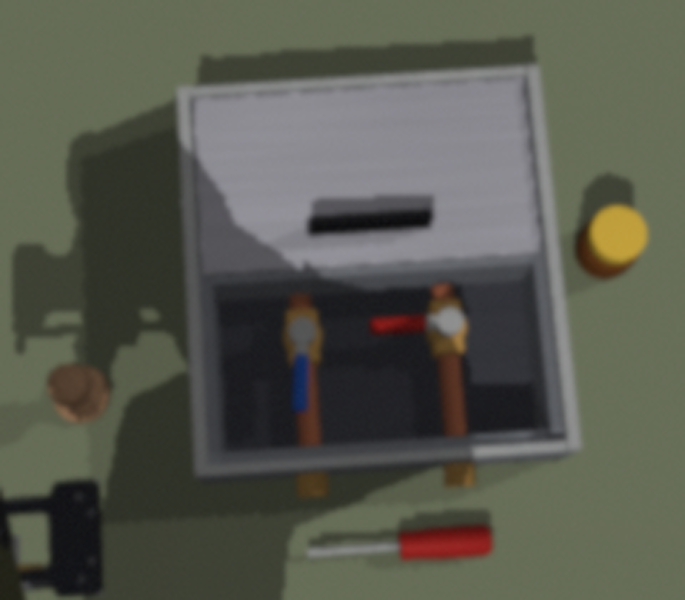

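The red handle lies across, pointing left from (450,322) to (375,325), so it is fully shut. The blue handle is unchanged at (302,330) to (300,410). The cover is at its far stop with the bar at (370,215), and the jar, pusher and screwdriver haven't moved.

```bash
python3 -c "
from station import hand_in
print(hand_in())"
```

```text
the job is handed in; nothing more can be done
None
```

The job is handed in: the cover is open against its far stop and the red handle is shut against its stop, with the blue handle, jar, pusher and screwdriver left as they were (the hand-in returned no verdict).

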